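# Set a spindle against the stop of an inspection V-block

## Robot

A 6-joint arm with a two-finger parallel gripper is mounted at the origin on a cart in front of the work surface, level with it; the furniture and walls round the work are solid. World frame = base frame: x ahead of the robot, y to its left, z up, the work surface at z = 0. Lengths are in mm, angles in rad, forces in N, time in s.
With the tool pointing down it reaches from about 350 to 875 mm from the base axis. Payload 4.2 kg.
Tool frame: the origin (TCP) lies midway between the tips of the shut fingers; the grasp point (between the pads) lies 19 mm behind it (arm.tcp_to_grasp is the distance from the TCP to the grasp point, in mm); z points along the fingers, y is the line along which they close (so a half turn about z gives the same grasp; the last joint's range is limited). The gripper opens to 85 mm and grips with 20 to 120 N. Pads are 22 mm wide; open, the fingers measure 114 mm over their backs; the gripper's body (76 mm by 85 mm) begins 54 mm behind the grasp point. The pads swing forward as they close: fully open they stand 13 mm farther back than shut.
Start: joints at [1.529, 0.385, 0.008, 0, -1.194, -0.259], TCP at [185.145, 596.926, 231.312] pointing down, gripper open.
Joint ranges: [-3.14, 3.14], [-1.21, 2.06], [-1.07, 1.41], [-3.16, 2.05], [-2.99, -0.16], [-3.1, 3.1]. Speed limits (rad/s): [2.79, 2.79, 3.14, 3.14, 3.14, 3.14].

## Interface

Orientations are given as a unit quaternion [x, y, z, w].
In Python, from bench import arm gives the robot as it stands.
- The arm moves only by the tool arm_command, never from a script. Its argument "rows" is a list of rows, each a list of 2 entries, a list of its own where there are three numbers: the shift along the tool's x, y, z as a fraction of full scale, then the turn, a rotation vector about the tool's x, y, z as a fraction of full scale. In form: [[[x, y, z], [wx, wy, wz]], ...]. A call has 1 to 5 rows; each row is the pose to reach, as a shift and turn from the pose commanded when the call began, along the tool's axes at that moment, turning the shorter way round; what a row does not reach only later rows make up. Full scale, the value 1, is 0.25 m for a shift and 180 degrees for a turn. A row lasts 1/10 s, in which the tool goes at most 50 mm and 8.59 degrees, less where a joint would pass 70% of its speed; a pose out of reach is approached as far as the arm can. A call with a number of a shift or a turn outside -1 to 1 is refused whole. A call with a gripper value outside its range is refused whole. "grip" is the opening, from 0 (shut) to 1 (fully open), set as the call begins (left out, the last holds). The fingers move at their own pace and stop on an object; the grip force is fixed at half the most. Time passes only in rows, so rows that repeat a pose let the fingers close. It gives the time, the measured TCP pose, the force, the opening and the grip force at its end, in the units of the state.
- arm.read_state(): the state, without advancing time (a new reading comes with each control period).
- arm.get_image(name): name is "scene" or "top" or "wrist"; returns (picture, depth): 384x512x3 uint8, blue, green, red; 384x512 float32, mm along the optical axis (not along the pixel's ray), 0 where there is no reading.
- arm.camera_info(name): a dict with "fx", "fy", "cx", "cy" (pixels), "extrinsics" (4x4, takes a point from camera to world coordinates). Camera axes: x right, y down, z forward; pixel columns grow to the right and rows downward; lengths in mm; the calibration is good to about 2 mm. The wrist camera is an equidistant fisheye: a pixel r from the principal point sees the ray r / f radians off the axis. A picture is of the moment at which its call begins: read the wrist's pose just before it. camera_info takes no time and is no camera call; for the wrist camera it gives the pose at the moment of the call.
- arm.job_done(): hands the job in; it is judged then, once.
Trained networks look in the newest picture that a camera, given by its name, has taken for a name from the list of things; names that differ only in an ending like _2 or _b are one class to them, and where a whole thing is asked for, a point or a joint stands for the part that bears it (a point fixed in the world has none). Each returns a list of dicts, best first, with "score" (0 to 1); they miss things now and then, are a little off and sometimes report something else, mostly with a low value. They report only what shows in the picture. A call takes as long as a camera call. They do not tell look-alikes from the thing itself.
- arm.spot_in(camera, query): "position" ([column, row] in pixels, amid what is visible of it).
The state is a dict: "clock": time; "joints": joint angles; "joint_vel": joint speeds; "joint_efforts": joint torques, N m; "position": TCP position; "ee_rot": TCP orientation; "contact_force": force on the tool from outside, world axes, zero at the start; "wrist_torque": the same for the moment, N m; "gripper_width": finger opening in mm; "grasp_force": force on a finger pad.
Only numpy, scipy, OpenCV 4.12 (cv2) and the standard library are available. Lean on these libraries where they do the work, as an engineer would, in place of code of your own. Each camera call takes 0.05 s, during which the arm holds its last target. There are 200 camera calls.

## Task

Take the bright metal spindle off its white-posted rest and lay it in the groove of the steel V-block near the groove's open end, well short of the stop screw, and let go of it. Then push it gently along the groove until it bears against the tip of the stop screw, without ramming the screw, and leave it lying there against the stop. Leave the other things on the bench where they are.

Things in the scene. Friction and masses are not known exactly. Their poses are not given: they have to be found in the camera images.
- spindle: loose turned bright metal spindle, bored hollow inside, about 0.4 kg (differs by up to 40 %): cylinder 34 mm across, 104 mm long, edges chamfered 2.5 mm, with a dark journal (16 mm across, 8 mm long) on each end: 120 mm over all. Either way round will do. Origin at its centre, x along its axis. On the rest it lies level, its axis 34 mm above the bench; seated in the groove also 34 mm.
- rest: fixed grey plastic storage rest, base 90 x 64 x 6 mm, two white V-notched posts 9 mm thick at x = -30.5 and +30.5 mm, 23.5 mm high, 52 mm free between them for fingers down to the base. Origin at the centre of its underside, x along the spindle on it (centred on it). Its place differs from run to run.
- vblock: fixed steel V-block, dark base plate 240 x 80 x 6 mm, blue end wall (x = 92 to 108 mm, 60 mm wide, 50 mm high). Origin at the centre of its underside; x along the groove towards the end wall, z up. The V-groove runs from x = -110 mm (open end) to the end wall; flanks 23.5 mm high, 46 mm wide over all. Its place and yaw differ from run to run.
- groove_start (a point): point on the axis of a seated spindle, at the V-groove's open end: x = -110, y = 0, z = 34 mm on the V-block; same axes. 90 degree V, bottom line 10 mm above the bench, flank tops 10.5 mm below this axis. A spindle whose centre lies 55 to 75 mm from here is well short of the stop. Dry metal: sliding takes 2 to 6 N, differing by run, and far more if the pusher also bears down on it. It stays where left.
- stop_bush (a point): where the stop screw leaves the end wall: x = 92, y = 0, z = 34 mm on the V-block; same axes. The locked screw points to -x, with a brass tip 12 mm across. It sticks out of the wall by 12 to 32 mm, set anew each run, not reported: feel for it. At the stop the spindle's centre is 60 mm before the tip's face, 72 to 92 mm before this point. A few newtons on it suffice; over 14 N is ramming.
- tape_roll_0: green roll of tape, 64 mm across, 19 mm high, lying flat; origin at the centre of its underside; leave alone
- sample_pot_0: white sample pot with yellow cap, 29 mm across, 46 mm high; origin at the centre of its underside; leave alone
- marker_black: black felt marker, 13 x 126 x 14 mm, lying along its y axis; origin under its middle; leave alone
There are look-alikes about, which are no part of the job. Leave any green look-alike of the spindle alone.

How it is judged:
By the outcome, as a careful person would: the job done as asked, in the order asked, and still so for the second after the job is handed in, with the robot touching nothing.
It also fails if it takes over 70 s, if anything falls off the work surface, if the arm or the gripper's body presses on something with over 40 N, if the wrist force passes 120 N, or if a joint passes its speed limit or range.

## Working session

There is one attempt and no reset: what is moved stays moved. The work goes in short steps, Python scripts to look and compute and a tool call to move; the robot and the scene stay as the last step left them, time stands still between calls to the robot, and variables do not carry over. Pictures are saved under pics/ and viewed, at most 10 in all, crops included, and the job is handed in when it is done.

Besides the shell and the picture viewer there is one more tool, called after ">>>" in YAML: its name, and indented under it one key for each argument. arm_command: Moves the arm, as the interface text tells. Shift numbers are shares of 0.25 m and turn numbers shares of 180 degrees, none past 1 either way. Its arguments: {"type":"object","properties":{"rows":{"type":"array","items":{"type":"array"}},"grip":{"type":"number"}},"required":["rows"]}

```bash
mkdir -p pics
cat > h.py <<'E'
import numpy as np, cv2
from bench import arm
def world(info,u,v,d):
    p=np.array([(u-info['cx'])/info['fx']*d,(v-info['cy'])/info['fy']*d,d,1]); return (np.array(info['extrinsics'])@p)[:3]
def cloud(info,D):
    v,u=np.mgrid[:D.shape[0],:D.shape[1]]; P=np.stack([(u-info['cx'])/info['fx']*D,(v-info['cy'])/info['fy']*D,D,np.ones_like(D)],-1)
    W=(P@np.array(info['extrinsics']).T)[...,:3]; W[D==0]=np.nan; return W
E
python3 - <<'E'
from h import *
np.set_printoptions(precision=1,suppress=True)
for c in ['top','scene']:
    im,D=arm.get_image(c); info=arm.camera_info(c); cv2.imwrite(f'pics/{c}0.png',im); np.savez(f'{c}0.npz',im=im,D=D)
    print(c,info['fx'],np.array(info['extrinsics'])[:3,3])
    W=cloud(info,D)
    for q in ['spindle','rest','vblock','groove_start','stop_bush','tape_roll_0','sample_pot_0','marker_black']:
        for r in arm.spot_in(c,q)[:3]:
            u,v=r['position']; print(q,round(r['score'],2),np.array([u,v]),W[int(v),int(u)])
s=arm.read_state(); print(s)
E
```

```text
top 399.4971476456617 [ 453.7   61.7 1303.7]
spindle 0.83 [324.4 210.8] [ 518.9 -158.9   46.1]
spindle 0.83 [272.  243.3] [414.5   3.9  30.3]
spindle 0.58 [371.7 189.1] [ 587.9 -313.3   28.7]
rest 0.58 [320.7 217.3] [ 498.3 -153.2    3.1]
vblock 0.98 [201.8 206.8] [531.7 233.   13. ]
groove_start 0.81 [204.5 206.9] [531.7 223.1  14. ]
groove_start 0.5 [321.2 211.1] [ 515.6 -149.    48.6]
stop_bush 0.89 [205.4 206.5] [531.8 220.1  12.3]
tape_roll_0 0.76 [291.5 148.8] [727.7 -60.9  -7.3]
sample_pot_0 0.67 [131.8 205.7] [532.3 452.   38.6]
marker_black 0.41 [234.6 151.6] [712.9 127.8  12.1]
scene 452.3578007906367 [ 112.3 -645.7  866.2]
spindle 0.95 [294.4 270.5] [ 506.9 -175.2   46.3]
spindle 0.79 [359.1 303.9] [ 577.6 -312.4   31.6]
spindle 0.65 [217.5 183. ] [523.6 207.8   9.5]
rest 0.65 [282.5 281.3] [ 485.6 -161.2    4.8]
vblock 0.88 [217.5 183.6] [523.6 207.8   9.5]
groove_start 0.97 [213.8 182.4] [510.9 206.2  21. ]
stop_bush 0.82 [216.3 187.9] [508.4 185.1  19.6]
tape_roll_0 0.96 [328.9 210.9] [723.8 -38.1  -3.3]
marker_black 0.56 [287.6 174. ] [708.4 128.1  10.9]
{'clock': 0.9, 'joints': array([ 1.5,  0.4,  0. ,  0. , -1.2, -0.3]), 'joint_vel': array([-0., -0.,  0.,  0., -0.,  0.]), 'joint_efforts': array([  0. , -39.2,  18.9,   4.2,  -0. ,   0. ]), 'position': array([185.1, 596.9, 231.3]), 'ee_rot': array([ 1. , -0.1,  0. , -0. ]), 'contact_force': array([0.5, 0.7, 0.3]), 'wrist_torque': array([-0.,  0., -0.]), 'grasp_force': 0.0, 'gripper_width': 85.41590131490767}
```

Run:
```python
from h import *
a=cv2.imread('pics/top0.png'); cv2.imwrite('pics/topc.png',cv2.resize(a[110:290,100:420],None,fx=2.5,fy=2.5,interpolation=cv2.INTER_CUBIC))
b=cv2.imread('pics/scene0.png'); cv2.imwrite('pics/scenec.png',cv2.resize(b[130:350,130:420],None,fx=2.7,fy=2.7,interpolation=cv2.INTER_CUBIC))
```

```text
(no output)
```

View pics/topc.png

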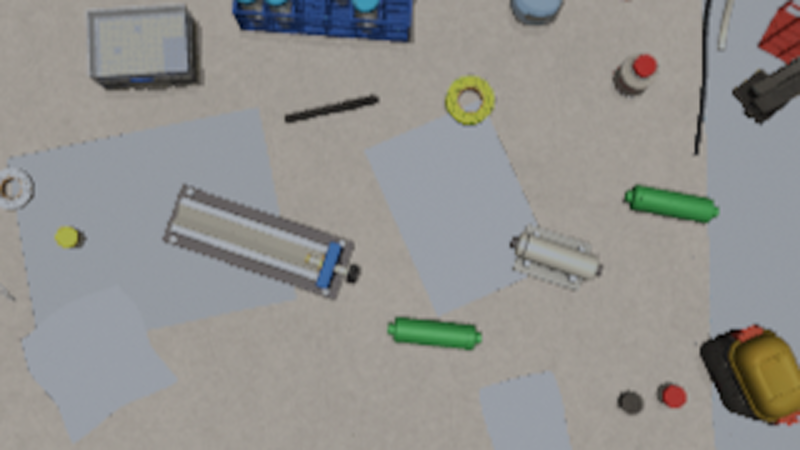

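View pics/scenec.png

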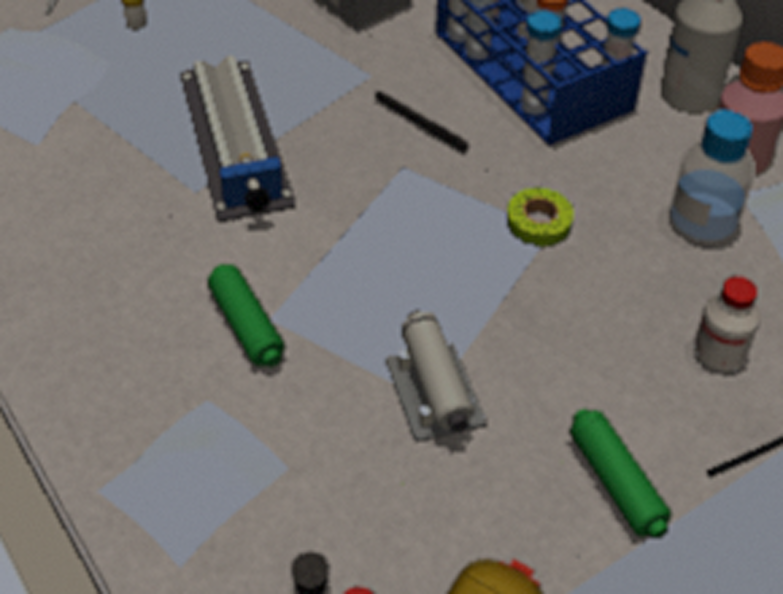

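Pictures: top crop shows the bright spindle on the rest at full-frame pixel (322,212), look-alikes green at (273,243) and (369,191). The V-block is at (203,207), with its blue end wall to the right (232,216) and its open end at upper left. The spindle wanted is the bright one at (322,212).

```bash
cat > fit.py <<'E'
from h import *
np.set_printoptions(precision=1,suppress=True)
for c in ['top','scene']:
    z=np.load(f'{c}0.npz'); im,D=z['im'],z['D']; W=cloud(arm.camera_info(c),D); hsv=cv2.cvtColor(im,cv2.COLOR_BGR2HSV)
    def near(p,r): return np.hypot(W[...,0]-p[0],W[...,1]-p[1])<r
    def med(m): return np.nanmedian(W[m],0)
    b=near((515,-157),130)&~near((515,-157),85); print(c,'bench z at spindle',med(b)[2]); zb=med(b)[2]
    m=near((515,-157),75)&(W[...,2]>zb+28)
    P=W[m][:,:2].astype(np.float32); (cx,cy),(w,h),a=cv2.minAreaRect(P); vx,vy,*_=cv2.fitLine(P,cv2.DIST_HUBER,0,.01,.01).ravel()
    print(' spindle rect',cx,cy,w,h,a,'line deg',np.degrees(np.arctan2(vy,vx)),'zmax',np.percentile(W[m][:,2],95),len(P),P.mean(0))
    b=near((531,220),190)&~near((531,220),150); zb=med(b)[2]; print(' bench z at vblock',zb)
    m=near((531,220),130)&(W[...,2]>zb+4)&(W[...,2]<zb+60)
    P=W[m][:,:2].astype(np.float32); print(' vblock rect',cv2.minAreaRect(P),len(P))
    m2=m&(W[...,2]>zb+17)&(W[...,2]<zb+29); P=W[m2][:,:2].astype(np.float32); vx,vy,*_=cv2.fitLine(P,cv2.DIST_HUBER,0,.01,.01).ravel(); print(' flanks line',np.degrees(np.arctan2(vy,vx)),cv2.minAreaRect(P))
    bl=near((500,140),130)&(hsv[...,0]>98)&(hsv[...,0]<125)&(hsv[...,1]>110)&(W[...,2]>zb+42); P=W[bl][:,:2].astype(np.float32); print(' wall',cv2.minAreaRect(P),med(bl),len(P))
E
python3 fit.py
```

```text
top bench z at spindle -1.7297370254661928
 spindle rect 512.4036865234375 -154.63128662109375 119.34698486328125 37.548011779785156 71.82139587402344 line deg 71.82336 zmax 51.39377112127958 380 [ 514.1 -153.8]
 bench z at vblock 691.541555225244
 vblock rect ((0.0, 0.0), (0.0, 0.0), 0.0) 0Traceback (most recent call last):
  File "fit.py", line 14, in <module>
    m2=m&(W[...,2]>zb+17)&(W[...,2]<zb+29); P=W[m2][:,:2].astype(np.float32); vx,vy,*_=cv2.fitLine(P,cv2.DIST_HUBER,0,.01,.01).ravel(); print(' flanks line',np.degrees(np.arctan2(vy,vx)),cv2.minAreaRect(P))
                                                                                       ~~~~~~~~~~~^^^^^^^^^^^^^^^^^^^^^^^^^^^^
cv2.error: OpenCV(4.12.0) /io/opencv/modules/imgproc/src/linefit.cpp:50: error: (-215:Assertion failed) count > 0 in function 'fitLine2D_wods'
```

```bash
sed -i "s/r): return np.hypot/r): return (W[...,2]<70)\&(np.hypot/; s/p\[1\])<r/p[1])<r)/" fit.py; python3 fit.py
```

```text
top bench z at spindle -1.7297370254661928
 spindle rect 512.4036865234375 -154.63128662109375 119.34698486328125 37.548011779785156 71.82139587402344 line deg 71.82336 zmax 51.39377112127958 380 [ 514.1 -153.8]
 bench z at vblock -1.2816510875074982
 vblock rect ((531.78759765625, 221.6162109375), (245.13192749023438, 256.96142578125), 38.58919906616211) 1877
 flanks line 76.81394 ((533.2950439453125, 228.3037109375), (217.62026977539062, 45.9382438659668), 71.473388671875)
 wall ((500.0470886230469, 132.81008911132812), (14.55748462677002, 56.66301345825195), 71.0264663696289) [501.5 133.4  48.7] 85
scene bench z at spindle -1.785310439633406
 spindle rect 513.864501953125 -157.58619689941406 122.21902465820312 33.66092300415039 72.24561309814453 line deg 73.31561 zmax 50.435478952830096 648 [ 508.9 -164.2]
 bench z at vblock -1.7058882567557134
 vblock rect ((531.6607666015625, 222.72561645507812), (249.17405700683594, 209.76654052734375), 48.53419494628906) 1559
 flanks line 66.487335 ((524.9100341796875, 215.43988037109375), (246.04022216796875, 57.62344741821289), 73.2789535522461)
 wall ((494.4051513671875, 121.44769287109375), (45.823486328125, 55.27374267578125), 59.379432678222656) [497.8 129.2  47.8] 133
```

```bash
cat >> h.py <<'E'
from scipy.spatial.transform import Rotation as R
def plan(pos,yaw=None):
    """shift/turn fractions from the measured pose to TCP pos, tool down with tool x at yaw deg (mod 180)"""
    s=arm.read_state(); r=R.from_quat(s['ee_rot']); m=r.as_matrix(); cur=np.degrees(np.arctan2(m[1,0],m[0,0]))
    if yaw is None: yaw=cur
    for k in (-180,0,180,360):
        y=yaw+k
        if abs(y-cur)>185: continue
        a=np.radians(y); T=np.array([[np.cos(a),np.sin(a),0],[np.sin(a),-np.cos(a),0],[0,0,-1]])
        print('pos',s['position'].round(1),'cur yaw',cur.round(1),'to',y,'shift',(r.inv().apply(np.array(pos)-s['position'])/250).round(3),'turn',((r.inv()*R.from_matrix(T)).as_rotvec()/np.pi).round(4),'j1,j6',s['joints'][[0,5]].round(2),'F',s['contact_force'].round(1),'t',round(s['clock'],2))
E
python3 - <<'E'
from h import *
plan((532,228,230),71.7)
i=arm.camera_info('wrist'); print(i, arm.read_state()['position'])
E
```

```text
pos [185.1 596.9 231.3] cur yaw -17.2 to -108.3 shift [1.762 0.998 0.005] turn [-0.      0.      0.5059] j1,j6 [ 1.53 -0.26] F [0.5 0.7 0.3] t 0.9
pos [185.1 596.9 231.3] cur yaw -17.2 to 71.7 shift [1.762 0.998 0.005] turn [-0.     -0.     -0.4941] j1,j6 [ 1.53 -0.26] F [0.5 0.7 0.3] t 0.9
{'fx': 297.3186396354542, 'fy': 297.3186396354542, 'cx': 254.9760272099902, 'cy': 190.29985470344027, 'extrinsics': array([[-2.96536716e-01, -9.18644861e-01, -2.61070098e-01,
         2.51104239e+02],
       [-9.55019582e-01,  2.85782332e-01,  7.91584345e-02,
         5.75229574e+02],
       [ 1.89073229e-03,  2.72800438e-01, -9.62068785e-01,
         3.74210147e+02],
       [ 0.00000000e+00,  0.00000000e+00,  0.00000000e+00,
         1.00000000e+00]])} [185.1351312  596.94810906 231.31973773]
```

>>> arm_command:
  rows:
    - [[0.88,0.5,0],[0,0,0.23]]
    - [[0.88,0.5,0],[0,0,0.23]]
    - [[0.88,0.5,0],[0,0,0.23]]
    - [[0.88,0.5,0],[0,0,0.23]]
    - [[0.88,0.5,0],[0,0,0.23]]

```text
clock: 1.4
position: [357.1, 413.0, 231.6]
ee_rot: [0.871, -0.492, 0.0, -0.0]
contact_force: [1.6, 1.3, -0.1]
gripper_width: 85.5
grasp_force: 0.0
```

```bash
python3 -c "
from h import *
plan((532,228,230),71.7)"
```

```text
pos [357.1 413.  231.6] cur yaw -58.9 to -108.3 shift [ 0.995 -0.217  0.006] turn [-1.000e-04  2.000e-04  2.744e-01] j1,j6 [ 1.15 -0.61] F [ 1.6  1.3 -0.1] t 1.4
pos [357.1 413.  231.6] cur yaw -58.9 to 71.7 shift [ 0.995 -0.217  0.006] turn [-2.000e-04 -2.000e-04 -7.256e-01] j1,j6 [ 1.15 -0.61] F [ 1.6  1.3 -0.1] t 1.4
```

>>> arm_command:
  rows:
    - [[0.99,-0.217,0],[0,0,0.2744]]
    - [[0.99,-0.217,0],[0,0,0.2744]]
    - [[0.99,-0.217,0],[0,0,0.2744]]
    - [[0.99,-0.217,0],[0,0,0.2744]]
    - [[0.99,-0.217,0],[0,0,0.2744]]

```text
clock: 1.9
position: [530.2, 232.3, 231.7]
ee_rot: [-0.63, 0.777, -0.0, 0.0]
contact_force: [0.6, 2.1, -0.7]
gripper_width: 85.6
grasp_force: 0.0
```

```bash
cat >> h.py <<'E'
def wcloud(info,D):
    v,u=np.mgrid[:D.shape[0],:D.shape[1]]; x=(u-info['cx'])/info['fx']; y=(v-info['cy'])/info['fy']; t=np.hypot(x,y)+1e-9
    k=np.where(t<1.5,np.tan(np.minimum(t,1.5))/t,np.nan); P=np.stack([x*k*D,y*k*D,D,np.ones_like(D)],-1)
    W=(P@np.array(info['extrinsics']).T)[...,:3]; W[(D==0)|(t>1.4)]=np.nan; return W
def ortho(im,W,c,yaw,hx,hy,zlo,zhi,s=3):
    """top-down picture in a frame at c (world xy), x along yaw deg; s px/mm"""
    a=np.radians(yaw); d=W[...,:2]-np.array(c); lx=d@[np.cos(a),np.sin(a)]; ly=d@[-np.sin(a),np.cos(a)]
    return lx,ly
E
python3 - <<'E'
from h import *
plan((532,228,230),71.7)
info=arm.camera_info('wrist'); im,D=arm.get_image('wrist'); cv2.imwrite('pics/w1.png',im); np.savez('w1.npz',im=im,D=D,E=info['extrinsics'])
for q in ['vblock','groove_start','stop_bush']: print(q,[(round(r['score'],2),np.round(r['position'],1)) for r in arm.spot_in('wrist',q)[:2]])
E
```

```text
pos [530.2 232.3 231.7] cur yaw -101.9 to -108.3 shift [ 0.015 -0.011  0.007] turn [-0.0002  0.0002  0.0353] j1,j6 [ 0.69 -0.9 ] F [ 0.6  2.1 -0.7] t 1.9
pos [530.2 232.3 231.7] cur yaw -101.9 to 71.7 shift [ 0.015 -0.011  0.007] turn [-3.000e-04 -2.000e-04 -9.647e-01] j1,j6 [ 0.69 -0.9 ] F [ 0.6  2.1 -0.7] t 1.9
vblock [(0.61, array([253.7, 148.5]))]
groove_start [(0.86, array([256. , 146.3]))]
stop_bush [(0.96, array([254.8, 149.9]))]
```

View pics/w1.png

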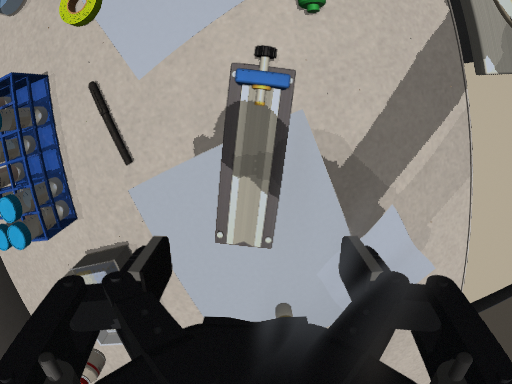

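The wrist picture shows the V-block with its base corners at about (232,63), (296,69), (271,248) and (215,243). The blue wall is at (264,78), and the brass screw tip ends near (262,103).

```bash
cat > vb.py <<'E'
from h import *
np.set_printoptions(precision=2,suppress=True)
z=np.load('w1.npz'); im,D=z['im'],z['D']; info=arm.camera_info('wrist'); info['extrinsics']=z['E']; W=wcloud(info,D)
def ray(u,v,h):
    x=(u-info['cx'])/info['fx'];y=(v-info['cy'])/info['fy'];t=np.hypot(x,y); d=z['E'][:3,:3]@np.array([x*np.sin(t)/t,y*np.sin(t)/t,np.cos(t)]); o=z['E'][:3,3]; return o+d*(h-o[2])/d[2]
C=[ray(u,v,6) for u,v in [(232,63),(296,69),(271,248),(215,243)]]
print('corners',np.array(C)); c=np.mean(C,0); dv=(C[0]+C[1]-C[2]-C[3]); print('sides',np.linalg.norm(C[0]-C[1]),np.linalg.norm(C[2]-C[3]),np.linalg.norm(C[1]-C[2]),np.linalg.norm(C[0]-C[3])); print('centre',c,'yaw',np.degrees(np.arctan2(dv[1],dv[0])))
n=np.hypot(W[...,0]-532,W[...,1]-226)
print('bench z',np.nanmedian(W[(n>130)&(n<170)&(W[...,2]<10)][:,2]))
hgt=W[...,2]; m=(n<135)&(hgt>15)&(hgt<28); m=m.astype(np.uint8); k,l,st,_=cv2.connectedComponentsWithStats(m)
hsv=cv2.cvtColor(im,cv2.COLOR_BGR2HSV)
m=(n<128)&(hgt>3.5)&(hgt<60); a=cv2.minAreaRect(W[m][:,:2].astype(np.float32)); print('rect all',a)
m=(n<128)&(hgt>20)&(hgt<27); print('flank',cv2.minAreaRect(W[m][:,:2].astype(np.float32)))
b=(hsv[...,0]>98)&(hsv[...,0]<125)&(hsv[...,1]>110)&(n<128)&(hgt>44); print('wall top',cv2.minAreaRect(W[b][:,:2].astype(np.float32)),np.median(hgt[b]))
# in-block coordinates, screw region
yaw=np.arctan2(dv[1],dv[0]); d=W[...,:2]-c[:2]; lx=d@[np.cos(yaw),np.sin(yaw)]; ly=d@[-np.sin(yaw),np.cos(yaw)]
s=(abs(ly)<10)&(lx>40)&(lx<92)&(hgt>33)&(hgt<48); print('screw lx',np.percentile(lx[s],[0,2,10,50,98]),'ly',np.median(ly[s]),s.sum(),'zmax',np.percentile(hgt[s],95))
w=np.mean(lx[b]); print('wall lx',np.percentile(lx[b],[2,50,98]),'ly',np.percentile(ly[b],[2,98]))
e=(n<128)&(abs(ly)<26)&(hgt>20)&(hgt<27); print('flank lx',np.percentile(lx[e],[0,1,99]),'ly',np.percentile(ly[e],[1,99]))
E
python3 vb.py
python3 -c "
from h import *
plan((513,-156,150),-108)"
```

```text
corners [[531.46 101.63   6.  ]
 [456.42 124.65   6.  ]
 [532.99 350.84   6.  ]
 [607.15 327.69   6.  ]]
sides 78.48975767507186 77.68894594996668 238.79453903002732 238.39171028659916
centre [532.01 226.2    6.  ] yaw -108.60726204919341
bench z -0.01697517387856351
rect all ((562.3763427734375, 211.62615966796875), (248.19082641601562, 145.74285888671875), 71.25086975097656)
flank ((530.4198608398438, 218.56973266601562), (236.68862915039062, 52.54340362548828), 73.45073699951172)
wall top ((518.3670043945312, 180.65728759765625), (125.05892944335938, 139.154541015625), 78.64400482177734) 50.3913941992372
screw lx [69.49 69.91 72.01 83.18 91.55] ly 0.9822193067083382 229 zmax 45.06482188631982
wall lx [ -7.85  97.43 106.82] ly [-62.9   56.12]
flank lx [-110.13 -107.27   90.15] ly [-21.77  22.98]
pos [529.6 232.7 231. ] cur yaw -101.7 to -108 shift [ 1.536 -0.252  0.324] turn [ 0.0001 -0.0001  0.0348] j1,j6 [ 0.69 -0.9 ] F [-0.3 -0.3  0. ] t 2.1
pos [529.6 232.7 231. ] cur yaw -101.7 to 72 shift [ 1.536 -0.252  0.324] turn [ 1.000e-04  2.000e-04 -9.652e-01] j1,j6 [ 0.69 -0.9 ] F [-0.3 -0.3  0. ] t 2.1
```

>>> arm_command:
  rows:
    - [[0.77,-0.126,0],[0,0,0.0348]]
    - [[0.77,-0.126,0],[0,0,0.0348]]
    - [[0.77,-0.126,0],[0,0,0.0348]]
    - [[0.77,-0.126,0],[0,0,0.0348]]
    - [[0.77,-0.126,0],[0,0,0.0348]]

```text
clock: 2.6
position: [519.8, 36.3, 231.8]
ee_rot: [-0.588, 0.809, -0.0, -0.0]
contact_force: [0.5, 0.0, -0.8]
gripper_width: 85.4
grasp_force: 0.0
```

```bash
python3 -c "
from h import *
plan((513,-156,190),-108)"
```

```text
pos [519.8  36.3 231.8] cur yaw -108.0 to -288 shift [ 0.74  -0.212  0.167] turn [-1.000e-04 -1.000e-04  9.999e-01] j1,j6 [ 0.38 -0.7 ] F [ 0.5  0.  -0.8] t 2.6
pos [519.8  36.3 231.8] cur yaw -108.0 to -108 shift [ 0.74  -0.212  0.167] turn [ 0.     -0.0001 -0.0001] j1,j6 [ 0.38 -0.7 ] F [ 0.5  0.  -0.8] t 2.6
pos [519.8  36.3 231.8] cur yaw -108.0 to 72 shift [ 0.74  -0.212  0.167] turn [-1.000e-04 -1.000e-04  9.999e-01] j1,j6 [ 0.38 -0.7 ] F [ 0.5  0.  -0.8] t 2.6
```

>>> arm_command:
  rows:
    - [[0.74,-0.212,0.167],[0,0,0]]
    - [[0.74,-0.212,0.167],[0,0,0]]
    - [[0.74,-0.212,0.167],[0,0,0]]
    - [[0.74,-0.212,0.167],[0,0,0]]
    - [[0.74,-0.212,0.167],[0,0,0]]

```text
clock: 3.1
position: [513.6, -155.7, 188.0]
ee_rot: [-0.587, 0.809, 0.001, -0.001]
contact_force: [-0.9, 0.3, -0.1]
gripper_width: 85.4
grasp_force: 0.0
```

```bash
cat > sp.py <<'E'
from h import *
import sys
np.set_printoptions(precision=2,suppress=True)
n=sys.argv[1]; g=np.array([float(sys.argv[2]),float(sys.argv[3])])
print('vel',np.abs(arm.read_state()['joint_vel']).max()); arm.get_image('wrist')
info=arm.camera_info('wrist'); im,D=arm.get_image('wrist'); cv2.imwrite(f'pics/{n}.png',im)
print([(round(r['score'],2),np.round(r['position'],1)) for r in arm.spot_in('wrist','spindle')[:2]])
W=wcloud(info,D); h=W[...,2]; near=np.hypot(W[...,0]-g[0],W[...,1]-g[1])<75
m=near&(h>39)&(h<58); P=W[m]; c,v=cv2.PCACompute(P[:,:2].astype(np.float32),None); print('pca c',c,'yaw',np.degrees(np.arctan2(v[0,1],v[0,0])),len(P))
r=cv2.minAreaRect(P[:,:2].astype(np.float32)); print('rect h>39',r,'ztop',np.percentile(P[:,2],[50,95,99]))
m=near&(h>28)&(h<58); print('rect h>28',cv2.minAreaRect(W[m][:,:2].astype(np.float32)))
# cylinder fit r=17: points with h>39 and |s|<50
from scipy.optimize import least_squares
def f(p):
    a=p[2]; d=P[:,:2]-p[:2]; return np.hypot(d@[-np.sin(a),np.cos(a)],P[:,2]-p[3])-17
s=np.abs((P[:,:2]-c[0])@v[0])<45; P=P[s]
q=least_squares(f,[*c[0],np.arctan2(v[0,1],v[0,0]),34],loss='huber',f_scale=1).x; print('cyl',q[:2],np.degrees(q[2]),q[3])
m=near&(h>-5)&(h<3);
E
python3 sp.py w2 513 -156; python3 -c "
import cv2; a=cv2.imread('pics/w2.png'); cv2.imwrite('pics/w2c.png',cv2.resize(a[30:280,130:380],None,fx=2.2,fy=2.2))"
```

```text
vel 0.07320938993502997
[(0.82, array([365.6, 233.2])), (0.72, array([255.6, 174.6]))]
pca c [[ 513.61 -160.63]] yaw 71.99477 3281
rect h>39 ((514.770751953125, -157.0147705078125), (121.13986206054688, 32.28554916381836), 71.97847747802734) ztop [48.68 51.31 51.86]
rect h>28 ((514.75537109375, -157.0096435546875), (121.13917541503906, 32.45916748046875), 71.9388656616211)
cyl [ 299.88 -810.96] 71.80099638551411 33.72487529609748
```

View pics/w2c.png

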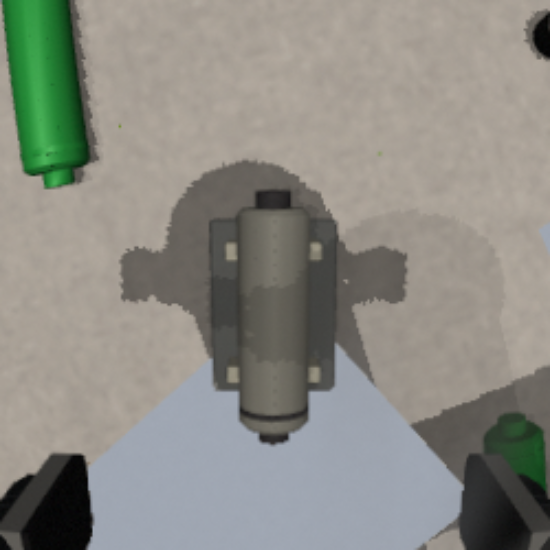

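The close crop confirms the bright spindle on the white-posted rest. It is centred near (274,315) in the crop, and only green look-alikes are nearby.

```bash
python3 -c "
from h import *
plan((514.8,-157,25.5),-108.1)"
```

```text
pos [ 515.2 -152.2  189.8] cur yaw -107.8 to -288.1 shift [ 0.019 -0.004  0.657] turn [-1.000e-04 -2.000e-04 -9.982e-01] j1,j6 [ 0.01 -0.32] F [ 0.1 -0.1 -0.1] t 3.25
pos [ 515.2 -152.2  189.8] cur yaw -107.8 to -108.1 shift [ 0.019 -0.004  0.657] turn [-0.0001  0.0001  0.0018] j1,j6 [ 0.01 -0.32] F [ 0.1 -0.1 -0.1] t 3.25
pos [ 515.2 -152.2  189.8] cur yaw -107.8 to 71.9 shift [ 0.019 -0.004  0.657] turn [-1.000e-04 -2.000e-04 -9.982e-01] j1,j6 [ 0.01 -0.32] F [ 0.1 -0.1 -0.1] t 3.25
```

>>> arm_command:
  rows:
    - [[0.019,-0.004,0.15],[0,0,0.0018]]
    - [[0.019,-0.004,0.3],[0,0,0.0018]]
    - [[0.019,-0.004,0.45],[0,0,0.0018]]
    - [[0.019,-0.004,0.45],[0,0,0.0018]]
    - [[0.019,-0.004,0.45],[0,0,0.0018]]
  grip: 1

```text
clock: 3.75
position: [515.4, -156.8, 77.9]
ee_rot: [-0.588, 0.809, -0.0, 0.0]
contact_force: [0.6, 0.8, 1.1]
gripper_width: 85.5
grasp_force: 0.0
```

```bash
python3 -c "
from h import *
plan((514.8,-157,25.5),-108.1)"
```

```text
pos [ 515.4 -156.8   77.9] cur yaw -108.0 to -288.1 shift [0.001 0.002 0.21 ] turn [ 2.000e-04 -4.000e-04 -9.994e-01] j1,j6 [ 0.01 -0.32] F [0.6 0.8 1.1] t 3.75
pos [ 515.4 -156.8   77.9] cur yaw -108.0 to -108.1 shift [0.001 0.002 0.21 ] turn [-0.0002 -0.0001  0.0006] j1,j6 [ 0.01 -0.32] F [0.6 0.8 1.1] t 3.75
pos [ 515.4 -156.8   77.9] cur yaw -108.0 to 71.9 shift [0.001 0.002 0.21 ] turn [ 2.000e-04 -4.000e-04 -9.994e-01] j1,j6 [ 0.01 -0.32] F [0.6 0.8 1.1] t 3.75
```

>>> arm_command:
  rows:
    - [[0,0.002,0.07],[0,0,0]]
    - [[0,0.002,0.14],[0,0,0]]
    - [[0,0.002,0.21],[0,0,0]]
    - [[0,0.002,0.21],[0,0,0]]
    - [[0,0.002,0.21],[0,0,0]]

```text
clock: 4.25
position: [515.6, -157.6, 26.7]
ee_rot: [-0.587, 0.81, -0.001, 0.001]
contact_force: [-0.3, 0.3, 0.9]
gripper_width: 85.3
grasp_force: 0.0
```

>>> arm_command:
  rows:
    - [[0,0,0],[0,0,0]]
    - [[0,0,0],[0,0,0]]
    - [[0,0,0],[0,0,0]]
    - [[0,0,0],[0,0,0]]
    - [[0,0,0],[0,0,0]]
  grip: 0.5

```text
clock: 4.75
position: [513.9, -158.0, 24.7]
ee_rot: [-0.586, 0.81, -0.0, 0.0]
contact_force: [0.4, 0.9, 0.1]
gripper_width: 42.7
grasp_force: 0.0
```

```bash
python3 -c "
from h import *
plan((514.8,-157,25.5),-108.1)"
```

```text
pos [ 513.9 -158.    24.7] cur yaw -108.2 to -288.1 shift [-0.005 -0.002 -0.003] turn [0.000e+00 1.000e-04 9.995e-01] j1,j6 [ 0.   -0.32] F [0.4 0.9 0.1] t 4.75
pos [ 513.9 -158.    24.7] cur yaw -108.2 to -108.1 shift [-0.005 -0.002 -0.003] turn [-0.0001  0.     -0.0005] j1,j6 [ 0.   -0.32] F [0.4 0.9 0.1] t 4.75
pos [ 513.9 -158.    24.7] cur yaw -108.2 to 71.9 shift [-0.005 -0.002 -0.003] turn [0.000e+00 1.000e-04 9.995e-01] j1,j6 [ 0.   -0.32] F [0.4 0.9 0.1] t 4.75
```

>>> arm_command:
  rows:
    - [[-0.005,-0.002,-0.003],[0,0,0]]
    - [[-0.005,-0.002,-0.003],[0,0,0]]
    - [[-0.005,-0.002,-0.003],[0,0,0]]
    - [[-0.005,-0.002,-0.003],[0,0,0]]
    - [[-0.005,-0.002,-0.003],[0,0,0]]
  grip: 0

```text
clock: 5.25
position: [514.4, -157.1, 25.4]
ee_rot: [-0.586, 0.81, 0.0, -0.0]
contact_force: [-1.4, -2.2, 2.0]
gripper_width: 32.1
grasp_force: 60.0
```

>>> arm_command:
  rows:
    - [[0,0,0],[0,0,0]]
    - [[0,0,0],[0,0,0]]

```text
clock: 5.45
position: [514.4, -157.1, 25.4]
ee_rot: [-0.586, 0.81, 0.0, -0.0]
contact_force: [-1.8, -2.0, 3.4]
gripper_width: 31.8
grasp_force: 60.0
```

>>> arm_command:
  rows:
    - [[0,0,-0.02],[0,0,0]]
    - [[0,0,-0.06],[0,0,0]]
    - [[0,0,-0.14],[0,0,0]]
    - [[0,0,-0.22],[0,0,0]]
    - [[0,0,-0.3],[0,0,0]]

```text
clock: 5.95
position: [514.4, -156.5, 100.9]
ee_rot: [-0.586, 0.81, 0.0, -0.0]
contact_force: [0.6, 0.0, -5.7]
gripper_width: 31.8
grasp_force: 60.1
```

>>> arm_command:
  rows:
    - [[0,0,-0.1],[0,0,0]]
    - [[0,0,-0.1],[0,0,0]]
    - [[0,0,-0.1],[0,0,0]]
    - [[0,0,-0.1],[0,0,0]]

```text
clock: 6.35
position: [513.3, -156.6, 123.6]
ee_rot: [-0.586, 0.81, 0.001, -0.001]
contact_force: [0.5, -0.1, -5.6]
gripper_width: 31.7
grasp_force: 60.5
```

```bash
cat > held.py <<'E'
from h import *
import sys
np.set_printoptions(precision=2,suppress=True)
s=arm.read_state(); info=arm.camera_info('wrist'); im,D=arm.get_image('wrist'); cv2.imwrite(f'pics/{sys.argv[1]}.png',im)
W=wcloud(info,D); r=R.from_quat(s['ee_rot']); T=(W-s['position'])@r.as_matrix()   # tool frame
x,y,z=T[...,0],T[...,1],T[...,2]
m=(abs(x)<75)&(abs(y)<18)&(z>-40)&(z<15)&(x>13); P=T[m]; print(len(P),'x max',np.percentile(x[m],[90,99,100]))
for a,b in [(14,22),(22,30),(30,38),(38,46),(46,60)]:
    q=P[(P[:,0]>a)&(P[:,0]<b)]
    if len(q): print(a,b,len(q),'y',np.percentile(q[:,1],[1,50,99]),'ztop',np.percentile(q[:,2],[1,5]))
print(s['position'],s['contact_force'],s['wrist_torque'],s['gripper_width'],s['grasp_force'])
plan((0,0,0))
E
python3 held.py w3
```

```text
7064 x max [51.44 59.09 59.64]
14 22 1127 y [-16.16  -0.16  15.75] ztop [-26.4  -25.85]
22 30 1209 y [-16.22  -0.16  16.  ] ztop [-26.35 -25.89]
30 38 1285 y [-16.25  -0.16  15.63] ztop [-26.45 -25.96]
38 46 1355 y [-16.24  -0.16  15.88] ztop [-26.55 -26.03]
46 60 1929 y [-15.61  -0.16  14.79] ztop [-26.23 -25.38]
[ 513.27 -156.62  123.61] [ 0.5  -0.11 -5.64] [0.   0.03 0.09] 31.650786725410914 60.51416516304016
pos [ 513.4 -156.7  123.5] cur yaw -108.2 to -288.2159435343523 shift [0.05 2.15 0.5 ] turn [-0. -0.  1.] j1,j6 [ 0.01 -0.32] F [-1.   0.1 -5.6] t 6.4
pos [ 513.4 -156.7  123.5] cur yaw -108.2 to -108.21594353435225 shift [0.05 2.15 0.5 ] turn [ 0. -0. -0.] j1,j6 [ 0.01 -0.32] F [-1.   0.1 -5.6] t 6.4
pos [ 513.4 -156.7  123.5] cur yaw -108.2 to 71.78405646564775 shift [0.05 2.15 0.5 ] turn [-0. -0.  1.] j1,j6 [ 0.01 -0.32] F [-1.   0.1 -5.6] t 6.4
```

View pics/w3.png

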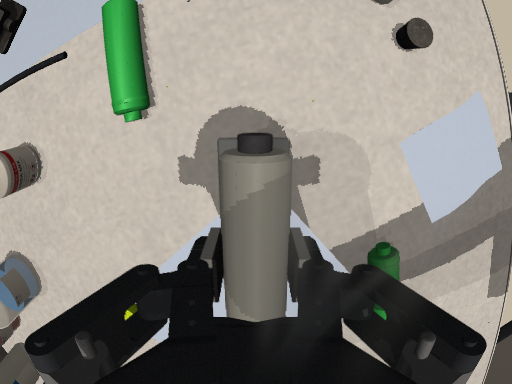

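The spindle is held level, with its axis 9 mm behind the TCP, centred, and the rest left empty below. Next I carry it over the groove.

```bash
python3 -c "
from h import *
plan((547,268.7,115),-108.6)"
```

```text
pos [ 513.4 -156.7  123.5] cur yaw -108.2 to -288.6 shift [-1.658  0.404  0.035] turn [ 3.000e-04  1.800e-03 -9.979e-01] j1,j6 [ 0.01 -0.32] F [-1.   0.1 -5.6] t 6.4
pos [ 513.4 -156.7  123.5] cur yaw -108.2 to -108.6 shift [-1.658  0.404  0.035] turn [ 0.0011 -0.0002  0.0021] j1,j6 [ 0.01 -0.32] F [-1.   0.1 -5.6] t 6.4
pos [ 513.4 -156.7  123.5] cur yaw -108.2 to 71.4 shift [-1.658  0.404  0.035] turn [ 3.000e-04  1.800e-03 -9.979e-01] j1,j6 [ 0.01 -0.32] F [-1.   0.1 -5.6] t 6.4
```

>>> arm_command:
  rows:
    - [[-0.1,0.024,0],[0,0,0]]
    - [[-0.27,0.066,0],[0,0,0]]
    - [[-0.45,0.11,0],[0,0,0]]
    - [[-0.63,0.154,0],[0,0,0]]
    - [[-0.82,0.2,0],[0,0,0]]

```text
clock: 6.9
position: [530.3, 54.8, 124.0]
ee_rot: [-0.586, 0.81, 0.0, -0.001]
contact_force: [0.7, -0.1, -4.8]
gripper_width: 32.2
grasp_force: 60.4
```

>>> arm_command:
  rows:
    - [[-0.17,0.041,0],[0,0,0]]
    - [[-0.35,0.085,0],[0,0,0]]
    - [[-0.52,0.127,0],[0,0,0]]
    - [[-0.68,0.166,0],[0,0,0]]
    - [[-0.82,0.2,0],[0,0,0.002]]

```text
clock: 7.4
position: [546.9, 265.7, 123.5]
ee_rot: [-0.584, 0.812, 0.0, -0.001]
contact_force: [1.2, -0.5, -5.2]
gripper_width: 32.0
grasp_force: 60.4
```

>>> arm_command:
  rows:
    - [[0,0,0],[0,0,0]]
    - [[0,0,0],[0,0,0]]
    - [[0,0,0],[0,0,0]]

```text
clock: 7.7
position: [546.9, 262.6, 123.9]
ee_rot: [-0.584, 0.812, -0.0, -0.002]
contact_force: [-0.1, -0.0, -5.6]
gripper_width: 32.1
grasp_force: 60.4
```

```bash
python3 held.py w4 | sed -n '1,7p'; python3 -c "
from h import *
plan((547,268.7,45),-108.6)"
```

```text
7072 x max [51.52 59.11 59.65]
14 22 1131 y [-16.14  -0.16  15.79] ztop [-26.31 -25.74]
22 30 1217 y [-16.27  -0.16  15.95] ztop [-26.42 -25.82]
30 38 1282 y [-16.16  -0.36  15.63] ztop [-26.37 -25.9 ]
38 46 1356 y [-16.29  -0.15  15.93] ztop [-26.36 -25.88]
46 60 1932 y [-15.53  -0.16  15.02] ztop [-26.16 -25.27]
[546.86 262.59 123.94] [-0.05 -0.05 -5.56] [ 0.   -0.03  0.  ] 32.14913266224826 60.39278268814087
pos [547.1 262.4 124.4] cur yaw -108.6 to -288.6 shift [-0.024  0.008  0.318] turn [-1.000e-03 -7.000e-04  9.999e-01] j1,j6 [ 0.71 -1.04] F [-1.  -0.6 -5.1] t 7.75
pos [547.1 262.4 124.4] cur yaw -108.6 to -108.6 shift [-0.024  0.008  0.318] turn [ 0.0004 -0.0006 -0.0001] j1,j6 [ 0.71 -1.04] F [-1.  -0.6 -5.1] t 7.75
pos [547.1 262.4 124.4] cur yaw -108.6 to 71.4 shift [-0.024  0.008  0.318] turn [-1.000e-03 -7.000e-04  9.999e-01] j1,j6 [ 0.71 -1.04] F [-1.  -0.6 -5.1] t 7.75
```

View pics/w4.png

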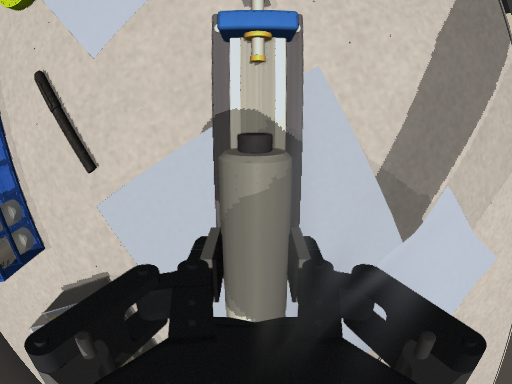

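The spindle is over the groove, with the end wall at (258,22) and the brass tip at (258,60). The groove centre sits a few pixels to the right of the spindle axis, so I measure the offset.

```bash
cat > al.py <<'E'
from h import *
np.set_printoptions(precision=2,suppress=True)
s=arm.read_state(); info=arm.camera_info('wrist'); im,D=arm.get_image('wrist'); W=wcloud(info,D); r=R.from_quat(s['ee_rot']); T=(W-s['position'])@r.as_matrix(); x,y=T[...,0],T[...,1]; h=W[...,2]
for a in range(70,140,10):
    m=(x>a)&(x<a+10)&(abs(y)<45); f=m&(h>20.5)&(h<26.5); p=m&(h>2)&(h<9)
    L=y[f&(y<2)];Rr=y[f&(y>2)]
    b=m&(h>8)&(h<20.5)
    print(a,'flank outer',np.percentile(y[f],[2,98]) if f.sum() else '', 'inner',(np.percentile(L,95),np.percentile(Rr,5)) if len(L) and len(Rr) else '','base',np.percentile(y[p],[1,99]) if p.sum() else '','mid',np.mean(np.percentile(y[f],[2,98])) if f.sum() else '')
q=(h>46)&(h<54)&(abs(y)<45)&(x>100)&(x<200); print('wall y',np.percentile(y[q],[1,99]),'x',np.percentile(x[q],[1,99]))
t=(h>30)&(h<44)&(abs(y-2)<8)&(x>75)&(x<175); print('screw x',np.percentile(x[t],[0,2,50]),'y',np.median(y[t]))
plan((547,268.7,45),-108.6)
E
python3 al.py
```

```text
70 flank outer [-20.47  24.11] inner (np.float64(-8.42615330601089), np.float64(12.836265536687986)) base [-37.85  41.87] mid 1.8202189615148932
80 flank outer [-20.49  24.04] inner (np.float64(-8.431302956269402), np.float64(13.520255946099784)) base [-37.86  41.69] mid 1.7748688924756806
90 flank outer [-20.42  24.76] inner (np.float64(-8.393151803464303), np.float64(12.786809960276678)) base [-37.77  41.66] mid 2.172207474941091
100 flank outer [-20.39  23.99] inner (np.float64(-9.175161611966772), np.float64(12.750760474845174)) base [-37.74  41.7 ] mid 1.7983005425954541
110 flank outer [-20.42  24.12] inner (np.float64(-9.147660014472986), np.float64(12.318114948758588)) base [-37.78  41.6 ] mid 1.8510910779945533
120 flank outer [-20.42  24.15] inner (np.float64(-9.194012224543329), np.float64(12.803461153263665)) base [-37.67  41.84] mid 1.861927357942081
130 flank outer [-26.25  30.1 ] inner (np.float64(-10.303965421816356), np.float64(15.217896051453433)) base [-37.95  40.97] mid 1.9255153042840778
wall y [-27.12  30.66] x [130.25 146.18]
screw x [107.56 107.77 123.79] y 2.042688510502624
pos [547.4 262.4 124.7] cur yaw -108.6 to -288.6 shift [-0.02  0.01  0.32] turn [-0. -0.  1.] j1,j6 [ 0.71 -1.04] F [-0.3 -0.1 -5.3] t 7.8
pos [547.4 262.4 124.7] cur yaw -108.6 to -108.6 shift [-0.02  0.01  0.32] turn [ 0. -0. -0.] j1,j6 [ 0.71 -1.04] F [-0.3 -0.1 -5.3] t 7.8
pos [547.4 262.4 124.7] cur yaw -108.6 to 71.4 shift [-0.02  0.01  0.32] turn [-0. -0.  1.] j1,j6 [ 0.71 -1.04] F [-0.3 -0.1 -5.3] t 7.8
```

>>> arm_command:
  rows:
    - [[-0.028,0.008,0.1],[0,0,0]]
    - [[-0.028,0.008,0.2],[0,0,0]]
    - [[-0.028,0.008,0.28],[0,0,0]]
    - [[-0.028,0.008,0.32],[0,0,0]]
    - [[-0.028,0.008,0.32],[0,0,0]]

```text
clock: 8.3
position: [547.4, 269.6, 43.9]
ee_rot: [-0.583, 0.812, -0.0, -0.002]
contact_force: [-0.5, -0.2, -5.9]
gripper_width: 32.2
grasp_force: 60.4
```

>>> arm_command:
  rows:
    - [[0,0,0],[0,0,0]]
    - [[0,0,0],[0,0,0]]

```text
clock: 8.5
position: [549.0, 271.5, 46.9]
ee_rot: [-0.584, 0.812, -0.0, 0.002]
contact_force: [1.3, 0.1, -5.0]
gripper_width: 31.8
grasp_force: 60.4
```

```bash
python3 al.py
```

```text
70 flank outer [-20.8   23.68] inner (np.float64(-9.636887983112853), np.float64(12.13491819595926)) base [-38.08  40.71] mid 1.4393238595188222
80 flank outer [-21.16  23.57] inner (np.float64(-9.654396628817985), np.float64(12.046888882467503)) base [-38.14  40.64] mid 1.2073702129722292
90 flank outer [-21.12  23.53] inner (np.float64(-9.599618250514874), np.float64(12.062203636669551)) base [-38.35  40.67] mid 1.2050002800677788
100 flank outer [-21.09  23.5 ] inner (np.float64(-9.108772953553602), np.float64(12.069882305658586)) base [-38.33  40.98] mid 1.203434026609969
110 flank outer [-21.13  23.59] inner (np.float64(-9.654905391631731), np.float64(12.065796644727264)) base [-38.39  40.6 ] mid 1.2278022217003919
120 flank outer [-21.21  23.72] inner (np.float64(-9.203405561103807), np.float64(12.110404401818219)) base [-38.13  40.76] mid 1.2534508527153339
130 flank outer [-20.86  23.69] inner (np.float64(-9.201695053749443), np.float64(11.682269682086096)) base [-38.42  40.42] mid 1.415110403162224Traceback (most recent call last):
  File "al.py", line 9, in <module>
    q=(h>46)&(h<54)&(abs(y)<45)&(x>100)&(x<200); print('wall y',np.percentile(y[q],[1,99]),'x',np.percentile(x[q],[1,99]))
                                                                ~~~~~~~~~~~~~^^^^^^^^^^^^^
    return _quantile_unchecked(
        a, q, axis, out, overwrite_input, method, keepdims, weights)
    return _ureduce(a,
                    func=_quantile_ureduce_func,
    ...<5 lines>...
                    overwrite_input=overwrite_input,
                    method=method)
    r = func(a, **kwargs)
    result = _quantile(arr,
                       quantiles=q,
    ...<2 lines>...
                       out=out,
                       weights=wgt)
    slices_having_nans = np.isnan(arr[-1, ...])
                                  ~~~^^^^^^^^^
IndexError: index -1 is out of bounds for axis 0 with size 0
```

>>> arm_command:
  rows:
    - [[0,0.0055,0],[0,0,0]]
    - [[0,0.0055,0],[0,0,0]]
    - [[0,0.0055,0],[0,0,0]]
    - [[0,0.0055,0],[0,0,0]]

```text
clock: 8.95
position: [546.7, 271.6, 45.4]
ee_rot: [-0.584, 0.812, 0.0, 0.0]
contact_force: [0.3, -0.0, -5.8]
gripper_width: 32.0
grasp_force: 60.4
```

```bash
sed -i "s/^q=.*$//" al.py; python3 al.py
```

```text
70 flank outer [-23.34  21.33] inner (np.float64(-11.794932236995153), np.float64(9.794494623701988)) base [-40.19  38.57] mid -1.0048786916802328
80 flank outer [-23.22  21.26] inner (np.float64(-11.791991435282666), np.float64(9.856220395286385)) base [-40.27  38.62] mid -0.9813428189540794
90 flank outer [-23.22  21.21] inner (np.float64(-11.743386493701365), np.float64(9.684295278220956)) base [-40.65  38.45] mid -1.0049808509452056
100 flank outer [-23.26  21.22] inner (np.float64(-11.408595379948808), np.float64(9.73244674405144)) base [-40.63  38.54] mid -1.020881047667702
110 flank outer [-23.29  21.3 ] inner (np.float64(-11.759863493842973), np.float64(9.79910930629344)) base [-40.16  38.45] mid -0.9934078542097833
120 flank outer [-23.37  21.32] inner (np.float64(-11.79723298974201), np.float64(9.821870634033155)) base [-40.33  38.46] mid -1.025204640875252
130 flank outer [-23.58  21.3 ] inner (np.float64(-11.415966619966763), np.float64(9.760056718491045)) base [-40.54  38.34] mid -1.1401637522182302
screw x [116.13 116.35 120.39] y -1.1532067487754207
pos [546.7 271.5  45.4] cur yaw -108.5 to -288.6 shift [ 0.01 -0.01  0.  ] turn [-0. -0. -1.] j1,j6 [ 0.73 -1.05] F [-0.1 -0.1 -4.9] t 9.0
pos [546.7 271.5  45.4] cur yaw -108.5 to -108.6 shift [ 0.01 -0.01  0.  ] turn [-0.  0.  0.] j1,j6 [ 0.73 -1.05] F [-0.1 -0.1 -4.9] t 9.0
pos [546.7 271.5  45.4] cur yaw -108.5 to 71.4 shift [ 0.01 -0.01  0.  ] turn [-0. -0. -1.] j1,j6 [ 0.73 -1.05] F [-0.1 -0.1 -4.9] t 9.0
```

>>> arm_command:
  rows:
    - [[0,-0.0035,0.02],[0,0,0]]
    - [[0,-0.0035,0.04],[0,0,0]]
    - [[0,-0.0035,0.06],[0,0,0]]
    - [[0,-0.0035,0.066],[0,0,0]]
    - [[0,-0.0035,0.066],[0,0,0]]

```text
clock: 9.5
position: [547.3, 270.9, 28.1]
ee_rot: [-0.584, 0.812, -0.0, -0.001]
contact_force: [-0.5, -0.3, -4.7]
gripper_width: 32.1
grasp_force: 60.4
```

>>> arm_command:
  rows:
    - [[0,0,0],[0,0,0]]
    - [[0,0,0],[0,0,0]]
    - [[0,0,0],[0,0,0]]

```text
clock: 9.8
position: [547.7, 271.3, 29.1]
ee_rot: [-0.584, 0.812, 0.0, 0.0]
contact_force: [-0.1, 0.5, -5.2]
gripper_width: 31.8
grasp_force: 60.4
```

```bash
python3 al.py|sed -n '3p;7,9p'
```

```text
90 flank outer [-22.34  22.38] inner (np.float64(-10.625046146822115), np.float64(10.722320000614404)) base [-39.35  39.66] mid 0.020685019269633287
130 flank outer  inner  base [-39.28  39.49] mid 
screw x [115.95 116.29 117.53] y -0.15399234075431814
pos [547.6 271.3  29. ] cur yaw -108.6 to -288.6 shift [ 0.01 -0.   -0.06] turn [-0. -0. -1.] j1,j6 [ 0.72 -1.05] F [-0.2 -0.1 -6. ] t 9.85
```

Aligned within 0.2 mm. I lower the last 4 mm in small steps.

>>> arm_command:
  rows:
    - [[0,0,0.004],[0,0,0]]
    - [[0,0,0.008],[0,0,0]]
    - [[0,0,0.01],[0,0,0]]
    - [[0,0,0.012],[0,0,0]]
    - [[0,0,0.012],[0,0,0]]

```text
clock: 10.35
position: [547.5, 271.2, 25.8]
ee_rot: [-0.584, 0.812, -0.0, -0.0]
contact_force: [-0.4, 0.2, -5.4]
gripper_width: 31.6
grasp_force: 60.4
```

>>> arm_command:
  rows:
    - [[0,0,0.003],[0,0,0]]
    - [[0,0,0.003],[0,0,0]]
    - [[0,0,0.003],[0,0,0]]

```text
clock: 10.65
position: [547.5, 271.2, 25.6]
ee_rot: [-0.584, 0.812, -0.0, 0.0]
contact_force: [-1.3, -1.1, 0.5]
gripper_width: 31.9
grasp_force: 61.0
```

Seated: the load has transferred at TCP z 25.6, against 25.4 at the grasp. I release and rise.

>>> arm_command:
  rows:
    - [[0,0,0],[0,0,0]]
    - [[0,0,0],[0,0,0]]
    - [[0,0,0],[0,0,0]]
    - [[0,0,0],[0,0,0]]
    - [[0,0,0],[0,0,0]]
  grip: 0.8

```text
clock: 11.15
position: [547.8, 271.3, 25.2]
ee_rot: [-0.584, 0.812, -0.0, 0.0]
contact_force: [0.1, -0.1, 0.3]
gripper_width: 68.5
grasp_force: 0.0
```

>>> arm_command:
  rows:
    - [[0,0,-0.04],[0,0,0]]
    - [[0,0,-0.12],[0,0,0]]
    - [[0,0,-0.24],[0,0,0]]
    - [[0,0,-0.4],[0,0,0]]
    - [[0,0,-0.4],[0,0,0]]

```text
clock: 11.65
position: [551.1, 273.5, 132.3]
ee_rot: [-0.585, 0.811, -0.0, 0.007]
contact_force: [1.1, 0.5, 0.7]
gripper_width: 68.5
grasp_force: 0.0
```

>>> arm_command:
  rows:
    - [[-0.2,0,0],[0,0,0]]
    - [[-0.4,0,0],[0,0,0]]
    - [[-0.48,0,0],[0,0,0]]
    - [[-0.48,0,0],[0,0,0]]
    - [[-0.48,0,0],[0,0,0]]
  grip: 0

```text
clock: 12.15
position: [585.3, 384.9, 124.7]
ee_rot: [-0.584, 0.812, -0.0, -0.0]
contact_force: [0.5, -0.7, -0.4]
gripper_width: 0.0
grasp_force: 0.0
```

>>> arm_command:
  rows:
    - [[0,0,0],[0,0,0]]
    - [[0,0,0],[0,0,0]]
    - [[0,0,0],[0,0,0]]
    - [[0,0,0],[0,0,0]]

```text
clock: 12.55
position: [585.8, 384.4, 125.4]
ee_rot: [-0.584, 0.812, 0.0, 0.0]
contact_force: [0.3, -0.2, 0.1]
gripper_width: 0.3
grasp_force: 0.0
```

```bash
cat > see.py <<'E'
from h import *
import sys
np.set_printoptions(precision=2,suppress=True)
s=arm.read_state(); info=arm.camera_info('wrist'); im,D=arm.get_image('wrist'); cv2.imwrite(f'pics/{sys.argv[1]}.png',im); W=wcloud(info,D); r=R.from_quat(s['ee_rot']); T=(W-s['position'])@r.as_matrix(); x,y=T[...,0],T[...,1]; h=W[...,2]
m=(abs(y)<18)&(h>36)&(h<55)&(x>20); print('high pts x (spindle start)',np.percentile(x[m],[0,1,2,50,98,100]),'y',np.percentile(y[m],[1,50,99]),'ztop',np.percentile(h[m],[95,99]))
b=(abs(y)<6)&(h>46)&(h<52.5)&(x>20); print('body top x',np.percentile(x[b],[0.5,2,98,99.5]))
f=(abs(y)<40)&(h>20.5)&(h<26.5)&(x>15); print('flank y',np.percentile(y[f],[2,98]),'x min',np.percentile(x[f],[0,1]))
w=(abs(y)<28)&(abs(y)>20)&(h>46)&(h<54)&(x>80); print('wall x',np.percentile(x[w],[1,99]) if w.sum() else '')
plan((0,0,0))
E
python3 see.py w5
```

```text
high pts x (spindle start) [ 59.22  61.    63.28 107.85 153.16 158.66] y [-16.16   0.48  16.5 ] ztop [51.57 52.23]
body top x [ 67.21  68.7  152.09 153.63]
flank y [-22.34  22.72] x min [56.79 56.99]
wall x 
pos [585.8 384.6 125.4] cur yaw -108.6 to -288.57812768505363 shift [2.21 1.73 0.5 ] turn [0. 0. 1.] j1,j6 [ 0.81 -1.14] F [0.2 0.1 0.5] t 12.6
pos [585.8 384.6 125.4] cur yaw -108.6 to -108.57812768505364 shift [2.21 1.73 0.5 ] turn [-0.  0. -0.] j1,j6 [ 0.81 -1.14] F [0.2 0.1 0.5] t 12.6
pos [585.8 384.6 125.4] cur yaw -108.6 to 71.42187231494636 shift [2.21 1.73 0.5 ] turn [0. 0. 1.] j1,j6 [ 0.81 -1.14] F [0.2 0.1 0.5] t 12.6
```

View pics/w5.png

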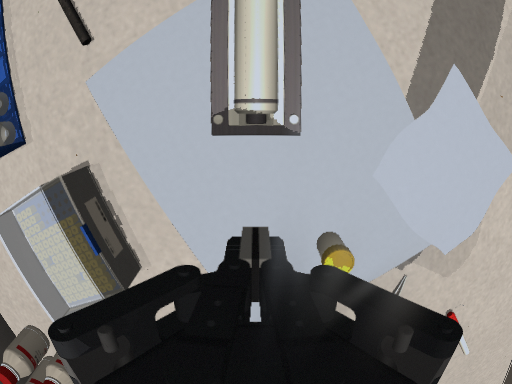

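The spindle lies seated, with its near end at (256,118) and its centre about 62 mm from the groove start. The fingers are shut behind it, so I lower to pushing height.

>>> arm_command:
  rows:
    - [[0,0.001,0.1],[0,0,0]]
    - [[0,0.001,0.2],[0,0,0]]
    - [[0,0.001,0.3],[0,0,0]]
    - [[0,0.001,0.36],[0,0,0]]
    - [[0,0.001,0.384],[0,0,0]]

```text
clock: 13.1
position: [584.8, 384.3, 27.1]
ee_rot: [-0.584, 0.812, -0.0, -0.002]
contact_force: [-0.6, 0.2, -0.4]
gripper_width: -0.2
grasp_force: 0.0
```

>>> arm_command:
  rows:
    - [[0.05,0,0],[0,0,0]]
    - [[0.1,0,0],[0,0,0]]
    - [[0.14,0,0],[0,0,0]]
    - [[0.16,0,0],[0,0,0]]
    - [[0.16,0,0],[0,0,0]]

```text
clock: 13.6
position: [572.9, 346.3, 30.2]
ee_rot: [-0.584, 0.812, 0.0, 0.001]
contact_force: [-0.1, -0.2, 0.6]
gripper_width: 0.1
grasp_force: 0.0
```

>>> arm_command:
  rows:
    - [[0,0,0],[0,0,0]]
    - [[0,0,0],[0,0,0]]
    - [[0,0,0],[0,0,0]]

```text
clock: 13.9
position: [572.8, 347.5, 29.0]
ee_rot: [-0.584, 0.812, -0.0, 0.0]
contact_force: [-0.6, -0.5, -0.5]
gripper_width: -0.0
grasp_force: 0.0
```

```bash
cat > pu.py <<'E'
from h import *
s=arm.read_state(); a=np.radians(-108.6); u=np.array([np.cos(a),np.sin(a)]); d=s['position'][:2]-np.array([532.7,226.0])
print('block x of TCP',(d@u).round(2),'y',(d@[-u[1],u[0]]).round(2),'z',s['position'][2].round(1),'axial F',(s['contact_force'][:2]@u).round(2),'F',s['contact_force'].round(1),'t',s['clock'])
E
python3 pu.py; python3 see.py w6|head -3
```

```text
block x of TCP -127.92 y -0.69 z 29.0 axial F 0.69 F [-0.6 -0.5 -0.5] t 13.9
high pts x (spindle start) [ 20.02  22.79  27.75  73.15 116.32 122.2 ] y [-16.15  -0.14  16.04] ztop [51.46 52.07]
body top x [ 28.41  30.39 115.08 116.62]
flank y [-22.85  22.59] x min [16.94 17.87]
```

>>> arm_command:
  rows:
    - [[0.016,0,0],[0,0,0]]
    - [[0.026,0,0],[0,0,0]]
    - [[0.034,0,0],[0,0,0]]
    - [[0.042,0,0],[0,0,0]]
    - [[0.05,0,0],[0,0,0]]

```text
clock: 14.45
position: [569.1, 335.9, 29.3]
ee_rot: [-0.584, 0.812, 0.0, 0.001]
contact_force: [1.4, 3.4, -0.8]
gripper_width: -0.1
grasp_force: 1.6
```

```bash
python3 pu.py
```

```text
block x of TCP -115.79 y -0.54 z 29.3 axial F -3.66 F [ 1.4  3.4 -0.8] t 14.45
```

>>> arm_command:
  rows:
    - [[0.008,0,0],[0,0,0]]
    - [[0.016,0,0],[0,0,0]]
    - [[0.024,0,0],[0,0,0]]
    - [[0.032,0,0],[0,0,0]]
    - [[0.04,0,0],[0,0,0]]

```text
clock: 14.95
position: [565.6, 325.6, 29.1]
ee_rot: [-0.584, 0.812, 0.0, 0.0]
contact_force: [0.7, 3.8, -1.2]
gripper_width: 0.1
grasp_force: 1.7
```

```bash
python3 pu.py; python3 see.py w7|head -3
```

```text
block x of TCP -104.93 y -0.63 z 29.1 axial F -3.87 F [ 0.7  3.8 -1.2] t 14.95
high pts x (spindle start) [ 20.07  22.82  24.04  70.85 116.23 121.86] y [-16.25  -0.16  16.  ] ztop [51.56 52.18]
body top x [ 21.44  23.66 115.06 116.73]
flank y [-22.88  22.57] x min [15.03 15.79]
```

>>> arm_command:
  rows:
    - [[0.008,0,0],[0,0,0]]
    - [[0.016,0,0],[0,0,0]]
    - [[0.024,0,0],[0,0,0]]
    - [[0.032,0,0],[0,0,0]]
    - [[0.04,0,0],[0,0,0]]

```text
clock: 15.5
position: [562.4, 316.1, 29.1]
ee_rot: [-0.584, 0.812, -0.0, 0.0]
contact_force: [1.1, 2.7, -1.4]
gripper_width: 0.4
grasp_force: 1.7
```

>>> arm_command:
  rows:
    - [[0.008,0,0],[0,0,0]]
    - [[0.016,0,0],[0,0,0]]
    - [[0.024,0,0],[0,0,0]]
    - [[0.032,0,0],[0,0,0]]
    - [[0.04,0,0],[0,0,0]]

```text
clock: 16.0
position: [559.2, 306.7, 29.1]
ee_rot: [-0.584, 0.812, 0.0, -0.0]
contact_force: [1.1, 3.1, -0.7]
gripper_width: 0.0
grasp_force: 1.7
```

```bash
python3 pu.py; python3 see.py w8|head -4; python3 -c "
import cv2; a=cv2.imread('pics/w8.png'); cv2.imwrite('pics/w8c.png',cv2.resize(a[0:200,150:360],None,fx=2.8,fy=2.8))"
```

```text
block x of TCP -84.89 y -0.65 z 29.1 axial F -3.32 F [ 1.1  3.1 -0.7] t 16.0
high pts x (spindle start) [ 20.18  22.91  23.96  70.86 116.23 122.09] y [-16.31  -0.17  15.91] ztop [51.56 52.13]
body top x [ 21.34  23.52 115.   116.58]
flank y [-22.96  22.54] x min [15.01 15.73]
wall x
```

View pics/w8c.png

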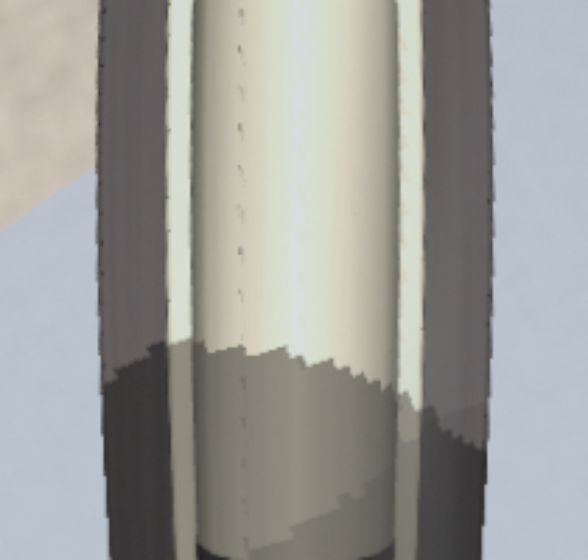

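The view shows the spindle riding in the groove ahead of the fingers, with the far end out of frame. By reckoning about 22 mm remain (contact at TCP x ≈ -62.5), so I continue gently.

>>> arm_command:
  rows:
    - [[0.008,0,0],[0,0,0]]
    - [[0.016,0,0],[0,0,0]]
    - [[0.024,0,0],[0,0,0]]
    - [[0.032,0,0],[0,0,0]]
    - [[0.038,0,0],[0,0,0]]

```text
clock: 16.55
position: [556.1, 297.6, 29.1]
ee_rot: [-0.584, 0.812, -0.0, -0.0]
contact_force: [1.2, 3.5, -0.8]
gripper_width: 0.1
grasp_force: 1.7
```

>>> arm_command:
  rows:
    - [[0.005,0,0],[0,0,0]]
    - [[0.01,0,0],[0,0,0]]
    - [[0.015,0,0],[0,0,0]]
    - [[0.02,0,0],[0,0,0]]
    - [[0.024,0,0],[0,0,0]]

```text
clock: 17.05
position: [554.3, 292.0, 29.1]
ee_rot: [-0.584, 0.812, -0.0, -0.0]
contact_force: [1.4, 3.8, -2.1]
gripper_width: -0.3
grasp_force: 1.7
```

```bash
python3 pu.py
```

```text
block x of TCP -69.46 y -0.62 z 29.1 axial F -4.04 F [ 1.4  3.8 -2.1] t 17.05
```

>>> arm_command:
  rows:
    - [[0.002,0,0],[0,0,0]]
    - [[0.004,0,0],[0,0,0]]
    - [[0.006,0,0],[0,0,0]]
    - [[0.008,0,0],[0,0,0]]
    - [[0.01,0,0],[0,0,0]]

```text
clock: 17.55
position: [553.5, 289.8, 29.1]
ee_rot: [-0.584, 0.812, -0.0, 0.0]
contact_force: [1.2, 2.5, -1.1]
gripper_width: -0.1
grasp_force: 1.7
```

>>> arm_command:
  rows:
    - [[0.001,0,0],[0,0,0]]
    - [[0.002,0,0],[0,0,0]]
    - [[0.003,0,0],[0,0,0]]
    - [[0.004,0,0],[0,0,0]]
    - [[0.005,0,0],[0,0,0]]

```text
clock: 18.05
position: [553.1, 288.6, 29.1]
ee_rot: [-0.584, 0.812, -0.0, 0.0]
contact_force: [1.8, 2.6, -0.7]
gripper_width: 0.2
grasp_force: 1.7
```

```bash
python3 pu.py
```

```text
block x of TCP -65.8 y -0.61 z 29.1 axial F -2.98 F [ 1.8  2.6 -0.7] t 18.05
```

>>> arm_command:
  rows:
    - [[0.001,0,0],[0,0,0]]
    - [[0.002,0,0],[0,0,0]]
    - [[0.003,0,0],[0,0,0]]
    - [[0.004,0,0],[0,0,0]]

```text
clock: 18.45
position: [552.8, 287.6, 29.1]
ee_rot: [-0.584, 0.812, -0.0, -0.0]
contact_force: [0.9, 3.9, -2.5]
gripper_width: -0.0
grasp_force: 1.6
```

>>> arm_command:
  rows:
    - [[0.001,0,0],[0,0,0]]
    - [[0.002,0,0],[0,0,0]]
    - [[0.003,0,0],[0,0,0]]

```text
clock: 18.75
position: [552.5, 286.9, 29.1]
ee_rot: [-0.584, 0.812, -0.0, -0.0]
contact_force: [0.3, 3.7, -1.2]
gripper_width: -0.1
grasp_force: 1.6
```

>>> arm_command:
  rows:
    - [[0.001,0,0],[0,0,0]]
    - [[0.002,0,0],[0,0,0]]
    - [[0.003,0,0],[0,0,0]]

```text
clock: 19.05
position: [552.4, 286.4, 29.1]
ee_rot: [-0.584, 0.812, 0.0, 0.0]
contact_force: [1.2, 3.4, -1.4]
gripper_width: -0.1
grasp_force: 2.0
```

>>> arm_command:
  rows:
    - [[0.001,0,0],[0,0,0]]
    - [[0.001,0,0],[0,0,0]]

```text
clock: 19.25
position: [552.4, 286.3, 29.1]
ee_rot: [-0.584, 0.812, 0.0, 0.0]
contact_force: [1.8, 3.0, -1.4]
gripper_width: 0.1
grasp_force: 2.3
```

>>> arm_command:
  rows:
    - [[0.001,0,0],[0,0,0]]
    - [[0.002,0,0],[0,0,0]]
    - [[0.002,0,0],[0,0,0]]

```text
clock: 19.55
position: [552.5, 286.3, 29.2]
ee_rot: [-0.584, 0.812, 0.0, 0.001]
contact_force: [1.1, 5.7, -3.1]
gripper_width: 0.2
grasp_force: 2.8
```

>>> arm_command:
  rows:
    - [[0.001,0,0],[0,0,0]]
    - [[0.002,0,0],[0,0,0]]
    - [[0.002,0,0],[0,0,0]]

```text
clock: 19.85
position: [552.6, 286.3, 29.3]
ee_rot: [-0.584, 0.812, 0.0, 0.001]
contact_force: [1.0, 5.5, -3.1]
gripper_width: -0.1
grasp_force: 3.2
```

```bash
python3 pu.py
```

```text
block x of TCP -63.44 y -0.39 z 29.3 axial F -5.5 F [ 1.   5.5 -3.1] t 19.85
```

>>> arm_command:
  rows:
    - [[0.001,0,0],[0,0,0]]
    - [[0.002,0,0],[0,0,0]]
    - [[0.002,0,0],[0,0,0]]

```text
clock: 20.15
position: [552.7, 286.2, 29.4]
ee_rot: [-0.584, 0.812, 0.0, 0.002]
contact_force: [2.0, 7.3, -2.7]
gripper_width: 0.1
grasp_force: 3.6
```

```bash
python3 pu.py
```

```text
block x of TCP -63.41 y -0.28 z 29.4 axial F -7.57 F [ 2.   7.3 -2.7] t 20.15
```

The spindle bears on the stop: 7.6 N on the tool against about 3.5 N while sliding, with no further travel. I back off straight, rise, and check.

>>> arm_command:
  rows:
    - [[-0.01,0,0],[0,0,0]]
    - [[-0.03,0,0],[0,0,0]]
    - [[-0.08,0,0],[0,0,0]]
    - [[-0.14,0,0],[0,0,0]]
    - [[-0.14,0,0],[0,0,0]]

```text
clock: 20.65
position: [563.5, 319.1, 29.0]
ee_rot: [-0.584, 0.811, -0.0, 0.0]
contact_force: [0.9, -0.5, -0.2]
gripper_width: 0.2
grasp_force: 0.0
```

>>> arm_command:
  rows:
    - [[0,0,-0.15],[0,0,0]]
    - [[0,0,-0.3],[0,0,0]]
    - [[0,0,-0.45],[0,0,0]]
    - [[0,0,-0.6],[0,0,0]]
    - [[0,0,-0.6],[0,0,0]]

```text
clock: 21.15
position: [565.4, 319.0, 185.9]
ee_rot: [-0.584, 0.812, -0.0, 0.006]
contact_force: [-0.8, 1.6, 0.3]
gripper_width: 0.3
grasp_force: 0.0
```

>>> arm_command:
  rows:
    - [[0.1,0,0],[0,0,0]]
    - [[0.2,0,0],[0,0,0]]
    - [[0.3,0,0],[0,0,0]]
    - [[0.3,0,0],[0,0,0]]
    - [[0.3,0,0],[0,0,0]]

```text
clock: 21.65
position: [538.8, 246.0, 179.0]
ee_rot: [-0.584, 0.812, -0.0, -0.0]
contact_force: [0.3, -0.5, 0.4]
gripper_width: -0.2
grasp_force: 0.0
```

```bash
python3 see.py w9|head -5; python3 -c "
import cv2; a=cv2.imread('pics/w9.png'); cv2.imwrite('pics/w9c.png',cv2.resize(a[0:230,150:360],None,fx=2.6,fy=2.6))"
```

```text
high pts x (spindle start) [ 20.02  21.1   22.15  72.84 154.2  157.84] y [-16.49  -0.32  16.01] ztop [51.28 51.91]
body top x [ 20.24  21.3  151.06 156.12]
flank y [-23.15  22.04] x min [15.05 16.27]
wall x [112.77 128.18]
pos [539.1 246.6 178.9] cur yaw -108.6 to -288.569401780676 shift [1.62 1.73 0.72] turn [-0. -0.  1.] j1,j6 [ 0.7  -1.03] F [-0.4  0.1 -0.7] t 21.7
```

View pics/w9c.png

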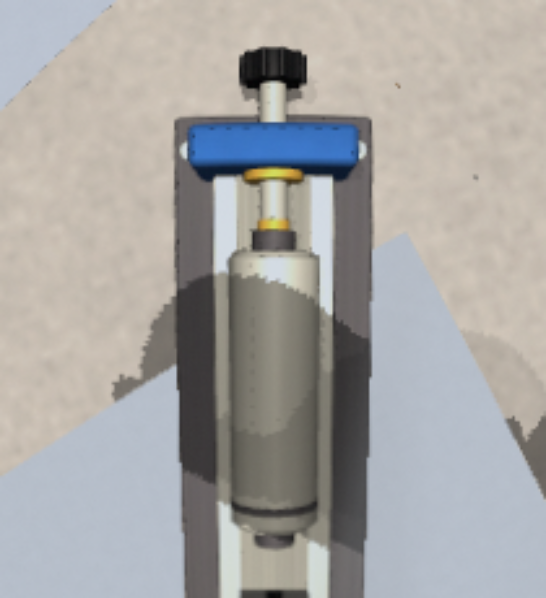

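The picture shows the spindle seated in the groove. Its dark journal meets the brass tip at crop (272,232) with no gap, and the gripper is clear.

```bash
python3 -c "
from bench import arm
print(arm.job_done())"
```

```text
the job is handed in; nothing more can be done
None
```

The spindle is in the V-block groove, bearing against the stop screw. It was released about 63 mm from the open end and pushed home with under 8 N on the tool; the gripper is clear and the job was handed in at about 22 s.

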